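# Clamp a fresh cartridge barrel into the dispenser holder

### The job

Load the amber barrel into the dispenser's cartridge holder: lift the sprung clamp bar by its knob and turn it aside, lay the barrel in the two saddles with its nozzle towards the blue nose stop and slide it gently forward until the brass cup is pushed fully home, then turn the bar back and ease it down into its notch so that it holds the barrel. Do not let the bar snap down, press hard on the barrel or force it against the stop, and leave everything else as it is.

Things in the scene. Friction and masses are not known exactly. Their poses are not given: they have to be found in the camera images.
- holder: Fixed aluminium base plate, 230 x 155 mm, 12 mm thick, on the table, with two white V saddles 10 mm wide, centred at x = -36 and +36 mm, 40 mm across, tops at z = 46 mm. Origin: on the table under the middle between the saddles. x: along the trough to the nose stop; y: to the clamp post; z up. A barrel lying in it has its axis at y = 0, z = 50 mm and may lie from x = -21 mm (clear of the cup).
- saddles: The two white V saddles on the base plate; same origin and axes as the holder. They hold the barrel at the side and from below only and let it slide along x with a little friction.
- trough (a point): Point on the trough's axis above the holder's origin, z = 50 mm. Ahead (+x) stands the blue nose stop block, 36 mm wide, top at z = 69 mm, with the brass cup, a 20 mm disc, on the axis. The stop is set differently each time and its place is not measured: with the cup fully home the barrel's origin lies within 12 mm either way of this point, to be found by feel; the nozzle meets the cup 5 mm earlier.
- clamp: Fixed steel clamp post, 16 mm thick, top at z = 86 mm, at x = 0, y = 75 mm of the holder. Origin: on the table on the post's axis; axes as the holder's. Beside it a blue guide block with a notch (top at z = 69 mm, from x = -22 to +34 mm, y = -32 to +16 mm).
- lift (a joint): Height of the clamp bar, m: 0 lowest, 0.035 highest. A spring pushes it down: 6 N at 0, 1 N more per 10 mm, plus 1.5 N weight; let go, it snaps down. Below 0.015 the bar is in its notch and cannot turn; above it turns (0.022 is comfortable). Let down out of the notch it rests on the guide block at 0.015 and stays, 5 mm clear of a barrel. Down on a barrel it reads 0.010.
- bar (a joint): Turn of the clamp bar about the post, rad: 0 with the bar across the trough, over its notch (play 0.06 either way); grows counter-clockwise seen from above, towards the nose stop; at 1.57 the bar lies beside the trough, parallel to it, out of the way; 1.9 at most. On the guide block it drags with 1 to 3 N at the knob.
- knob (a point): Grip point of the black upright round knob on the yellow clamp bar: 20 mm thick, 34 mm tall, its top 12 mm above this point, its foot (the bar's upper face) 22 mm below. The bar is 16 mm wide, 12 mm thick. The knob's axis is 75 mm from the post's axis, right above the trough when the bar is at 0; the point is then 88 mm above the table with the lift at 0. Grip from above at any yaw.
- amber_barrel: The barrel to load: orange-amber cylinder 28 mm thick, 130 mm long, white band and white nozzle, 0.12 to 0.2 kg. Origin: on its axis, mid cylinder; x: along the axis to the nozzle, whose tip (11 mm thick) is at 90 mm; a 38 mm round flange at -65 to -70 mm. It lies in one of the tray's two lanes, axis 50 mm above the table, fingers fit between the saddles.
- amber_barrel_tip (a point): Centre of the end face of the amber barrel's nozzle.
- cup (a joint): How far the brass cup of the nose stop is pushed in, m: 0 free, 0.005 fully home. A soft spring (0.2 to 0.4 N) that the barrel's own friction holds; after 0.005 it is firm. The barrel should be pushed against it with a few N only, well under 10.
- tray: Fixed blue tray, base 250 x 160 mm, 12 mm thick, with two lanes of grey V saddles at y = -40 and +40 mm. Origin: on the table under the middle between the four saddles; x along the lanes, the way the nozzles point.
- green_barrel: Bystander: green barrel with black nozzle, same shape as the amber one, in the tray's other lane; stays.
- lock_ring: Bystander: brass ring 28 mm wide, 12 mm tall, lying on the tray's end.
- primer_bottle: Bystander: white bottle, 48 mm wide, 110 mm tall; origin under it.
- grease_jar: Bystander: amber jar with black cap, 60 mm wide, 55 mm tall; origin under it.
- nozzle_cup: Bystander: steel cup, 64 mm wide, 60 mm tall; origin under it.
- driver: Bystander: screwdriver with red handle, lying.
- spanner: Bystander: steel spanner, lying.
Not all that is in view belongs to the job. There is more than one size of the amber_barrel; the job needs the smaller.

How it is judged:
By the outcome, as a careful person would: the job done as asked, in the order asked, and still so for the second after the job is handed in, with the robot touching nothing.
It also fails if it takes over 72 s, if anything falls off the work surface, if the arm or the gripper's body presses on something with over 40 N, if the wrist force passes 120 N, or if a joint passes its speed limit or range.

### The arm

A 7-joint arm with a two-finger parallel gripper is mounted at the origin on the work surface. World frame = base frame: x ahead of the robot, y to its left, z up, the work surface at z = 0. Lengths are in m, angles in rad, forces in N, time in s.
With the tool pointing down it reaches from about 0.425 to 0.875 m from the base axis. Payload 8.4 kg.
Tool frame: the origin (TCP) lies between the finger pads; the fingertips stand 11 mm ahead of it and the grasp point (between the pads) lies 8 mm behind it; z points along the fingers, y is the direction in which the jaws open and shut (so a half turn about z gives the same grasp; the last joint's range is limited). The gripper opens to 87 mm and grips with 3 to 60 N. Pads are 19 mm wide; open, the fingers measure 117 mm over their backs; the gripper's body (75 mm by 190 mm) begins 51 mm behind the grasp point.
Start: joints at [-1.285, 0.333, 0.04, 1.465, -0.013, 1.343, -0.059], TCP at [0.244, 0.602, 0.234] pointing down, gripper open.
Joint ranges: [-2.58, 2.58], [-0.38, 2.09], [-1.3, 1.39], [0.25, 2.4], [-1.5, 4.64], [0.08, 2.09], [-2.65, 2.65]. Speed limits (rad/s): [2.22, 2.22, 2.79, 2.79, 3.14, 3.14, 3.14].

### API

Orientations are given as a 3x3 rotation matrix whose columns are the frame's x, y, z axes.
In Python, from workcell import arm, jaws, kinematics, grab_frame, get_calibration, readout gives the robot as it stands. Calls block until the motion is done:
- arm.move_ptp(position, orientation): joint-space move of the TCP to a pose.
- arm.move_l(position, orientation=None, max_speed=0.15, force_limit=None): straight line of the TCP; orientation=None keeps the orientation; max_speed is the mean speed in m/s. With force_limit (N) it stops when the force on the tool has changed by that much, and returns True; else False.
- arm.goto_joints(angles): joint-space move.
- jaws.set_gripper(opening, grasp_force=None): finger opening in m; grasp_force is the grip in N (None keeps the last); returns when the fingers have stopped.
- arm.sleep(seconds).
- kinematics.inverse_kinematics(position, orientation): joint angles nearest the present ones, or None.
- grab_frame(name): name is "scene" or "top" or "wrist"; returns (picture, depth): 400x640x3 uint8, red, green, blue; 400x640 float32, m along the optical axis (not along the pixel's ray), 0 where there is no reading.
- get_calibration(name): a dict with "intrinsics" (3x3 intrinsics, pixels), "position" and "orientation" of the camera in the world; the wrist camera has in their place "tool_from_camera" (4x4, takes a point from camera to tool coordinates, whose origin is the TCP and whose axes are the flange's). Camera axes: x right, y down, z forward; pixel columns grow to the right and rows downward; lengths in m; the calibration is good to about 2 mm. A picture is of the moment at which its call begins: read the wrist's pose just before it. get_calibration takes no time and is no camera call.
A pose or a line that the arm cannot do raises arm.IKError and nothing moves.
- arm.close_job(): hands the job in, once; it reports no verdict.
Readings, each from a call of its own:
- readout.get_time_s(): time.
- readout.get_joint_positions(): joint angles.
- readout.get_joint_velocities(): joint speeds.
- readout.get_tau(): joint torques, N m.
- readout.get_position(): TCP position.
- readout.get_eef_rot(): TCP orientation.
- readout.get_wrist_force(): force on the tool from outside, world axes, zero at the start.
- readout.get_moment(): the same for the moment, N m.
- readout.get_opening(): finger opening in m.
Only numpy, scipy, OpenCV 4.12 (cv2) and the standard library are available. Lean on these libraries where they do the work, as an engineer would, in place of code of your own. Each camera call takes 0.05 s, during which the arm holds its last target.

## Working session

There is one attempt and no reset: what is moved stays moved. The work goes in short steps, each a Python script; the robot and the scene stay as the last script left them, time stands still between calls to the robot, and variables do not carry over. Pictures are saved under pics/ and viewed, and the job is handed in when it is done.

```bash
ls; mkdir -p pics
python3 - <<'E'
from workcell import *
from workcell import arm, jaws, kinematics, grab_frame, get_calibration, readout
import cv2,numpy as np
for n in ["scene","top","wrist"]:
    im,d=grab_frame(n); cv2.imwrite(f"pics/{n}0.png",im[:,:,::-1]); np.save(f"pics/{n}0_d.npy",d)
    print(n,get_calibration(n))
print(readout.get_time_s(),readout.get_eef_rot(),readout.get_opening(),readout.get_wrist_force())
E
```

```text
pics
scene {'intrinsics': array([[451.08434407,   0.        , 320.95195872],
       [  0.        , 451.08434407, 196.88480993],
       [  0.        ,   0.        ,   1.        ]]), 'position': array([1.07281756, 0.85789409, 0.88769934]), 'orientation': array([[-0.83427458,  0.34726227, -0.42824624],
       [ 0.55131731,  0.5170771 , -0.65473697],
       [-0.00592912, -0.78232998, -0.62283598]])}
top {'intrinsics': array([[394.20375323,   0.        , 318.26346679],
       [  0.        , 394.20375323, 192.72703846],
       [  0.        ,   0.        ,   1.        ]]), 'position': array([ 0.49360294, -0.00814875,  1.15474064]), 'orientation': array([[-0.00729818, -0.9989156 ,  0.04598212],
       [-0.99972529,  0.00831285,  0.02191428],
       [-0.02227275, -0.04580956, -0.99870186]])}
wrist {'intrinsics': array([[335.16518289,   0.        , 318.02619713],
       [  0.        , 335.16518289, 198.71206373],
       [  0.        ,   0.        ,   1.        ]]), 'tool_from_camera': array([[ 9.96128487e-04, -9.62125922e-01, -2.72603592e-01,
         7.54502037e-02],
       [ 9.99998855e-01,  6.47837657e-04,  1.36764868e-03,
        -5.92048555e-04],
       [-1.13924738e-03, -2.72604642e-01,  9.62125466e-01,
        -1.50040370e-01],
       [ 0.00000000e+00,  0.00000000e+00,  0.00000000e+00,
         1.00000000e+00]])}
0.15 [[-9.26892458e-01  3.75326826e-01 -3.80143802e-04]
 [ 3.75327007e-01  9.26891704e-01 -1.18608586e-03]
 [-9.28177033e-05 -1.24205227e-03 -9.99999224e-01]] 0.0867951449799784 [-0.22150506  0.83275262  0.74743012]
```

View pics/top0.png

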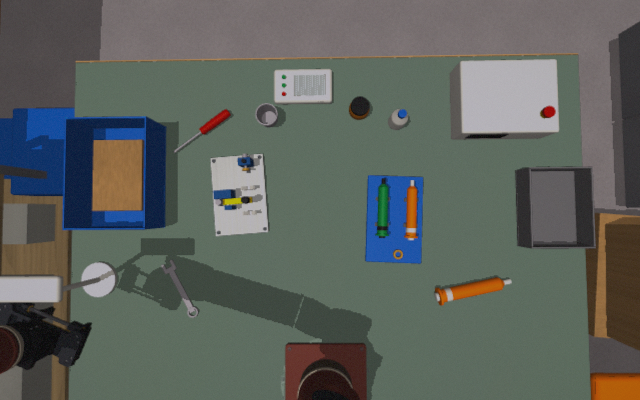

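View pics/scene0.png

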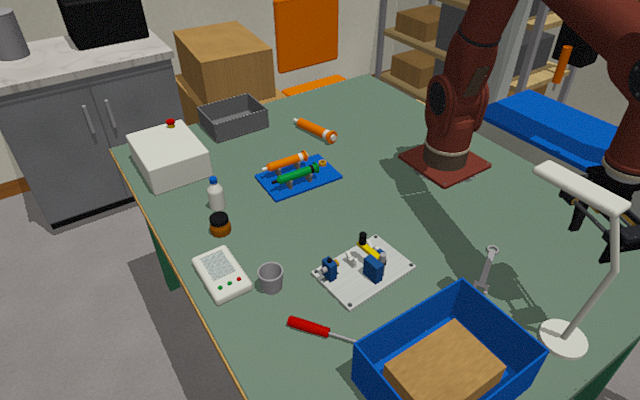

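View pics/wrist0.png

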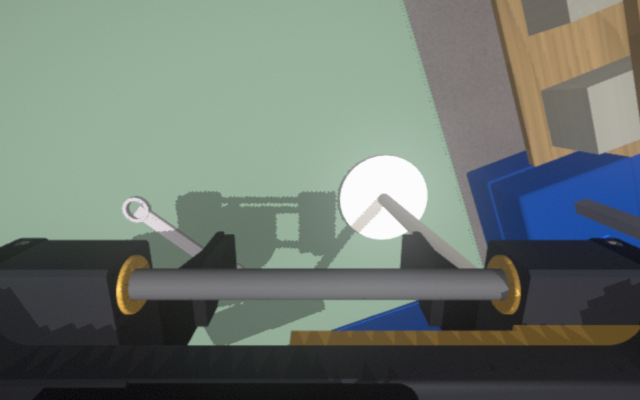

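```bash
cat > h.py <<'E'
from workcell import arm, jaws, kinematics, grab_frame, get_calibration, readout
import cv2,numpy as np
def cam(n,pos=None,R=None):
    c=get_calibration(n)
    if n!="wrist": return c["intrinsics"],np.array(c["position"]),np.array(c["orientation"])
    T=np.eye(4);T[:3,:3]=R;T[:3,3]=pos
    M=T@c["tool_from_camera"]; return c["intrinsics"],M[:3,3],M[:3,:3]
def onplane(C,uv,z):
    K,p,R=C; d=R@np.linalg.inv(K)@np.array([uv[0],uv[1],1.]); return p+d*(z-p[2])/d[2]
def proj(C,X):
    K,p,R=C; q=K@(R.T@(np.array(X)-p)); return q[:2]/q[2]
def cloud(C,d):
    K,p,R=C; v,u=np.mgrid[:d.shape[0],:d.shape[1]]
    r=np.stack([(u-K[0,2])/K[0,0]*d,(v-K[1,2])/K[1,1]*d,d],-1); X=r@R.T+p; X[d<=0]=np.nan; return X
def tri(Cs,uvs):
    A=np.zeros((3,3));b=np.zeros(3)
    for (K,p,R),uv in zip(Cs,uvs):
        d=R@np.linalg.inv(K)@np.array([uv[0],uv[1],1.]);d/=np.linalg.norm(d);P=np.eye(3)-np.outer(d,d);A+=P;b+=P@p
    return np.linalg.solve(A,b)
def snap(tag):
    p=np.array(readout.get_position());R=np.array(readout.get_eef_rot())
    im,d=grab_frame("wrist"); cv2.imwrite(f"pics/{tag}.png",im[:,:,::-1]); np.savez(f"pics/{tag}.npz",im=im,d=d,p=p,R=R)
def load(tag):
    z=np.load(f"pics/{tag}.npz"); return z["im"],z["d"],cam("wrist",z["p"],z["R"])
def Rd(yaw): # tool down, tool x axis at yaw
    c,s=np.cos(yaw),np.sin(yaw); return np.array([[c,s,0],[s,-c,0],[0,0,-1.]])
def st(m=""): print(m,"t%.2f"%readout.get_time_s(),"p",np.round(readout.get_position(),4),"F",np.round(readout.get_wrist_force(),2),"op %.4f"%readout.get_opening(),flush=True)
E
python3 - <<'E'
from h import *
im=cv2.imread("pics/top0.png");d=np.load("pics/top0_d.npy");C=cam("top")
a=cv2.resize(im[140:250,195:295],None,fx=5,fy=5);cv2.imwrite("pics/t_hold.png",a)
b=cv2.resize(im[165:315,355:520],None,fx=4,fy=4);cv2.imwrite("pics/t_tray.png",b)
hsv=cv2.cvtColor(im,cv2.COLOR_BGR2HSV)
X=cloud(C,d)
for nm,lo,hi,box in [("amber",(8,150,120),(18,255,255),(395,170,430,250)),("big",(8,150,120),(18,255,255),(430,270,520,310)),("yellow",(22,150,120),(32,255,255),(210,185,260,215))]:
    m=cv2.inRange(hsv,lo,hi);k=np.zeros_like(m);x0,y0,x1,y1=box;k[y0:y1,x0:x1]=m[y0:y1,x0:x1]
    ys,xs=np.nonzero(k);print(nm,len(xs),cv2.minAreaRect(np.stack([xs,ys],1).astype(np.float32)),"zmax",np.nanpercentile(X[ys,xs,2],[50,95]),np.nanmean(X[ys,xs],0))
for uv,z in [((245,162),.05),((248,200),.09),((412,210),.05),((383,210),.05),((243,195),0.012)]: print(uv,onplane(C,uv,z).round(3))
print(kinematics.inverse_kinematics([0.5,0.2,0.3],Rd(0)),kinematics.inverse_kinematics([0.5,0.2,0.3],Rd(np.pi)),readout.get_time_s())
E
```

```text
amber 434 ((410.5, 211.5), (51.0, 11.0), 90.0) zmax [0.06228873 0.06661952] [ 0.49346341 -0.23999533  0.06176808]
big 717 ((471.2940368652344, 290.7587585449219), (15.662317276000977, 65.5484619140625), 79.4389877319336) zmax [0.03704589 0.04504862] [ 0.27205883 -0.41184819  0.03658084]
yellow 106 ((236.81149291992188, 200.42623901367188), (5.703751564025879, 28.156614303588867), 84.80557250976562) zmax [0.06613108 0.06958793] [0.52312229 0.25448738 0.0656823 ]
(245, 162) [0.633 0.223 0.05 ]
(248, 200) [0.524 0.206 0.09 ]
(412, 210) [ 0.494 -0.245  0.05 ]
(383, 210) [ 0.495 -0.164  0.05 ]
(243, 195) [0.541 0.236 0.012]
[-0.98246455  0.0696402   0.55443803  1.65716196 -0.03703324  1.42529474
 -1.99453671] [-0.77668884  0.07122657  0.33440002  1.64834653 -0.0236062   1.42599252
  1.13112818] 0.15
```

View pics/t_hold.png

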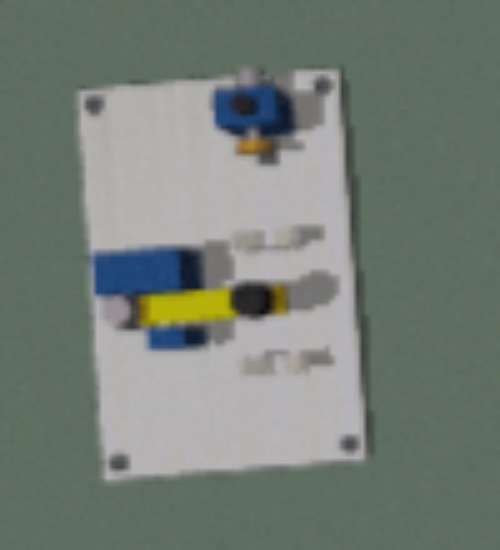

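View pics/t_tray.png

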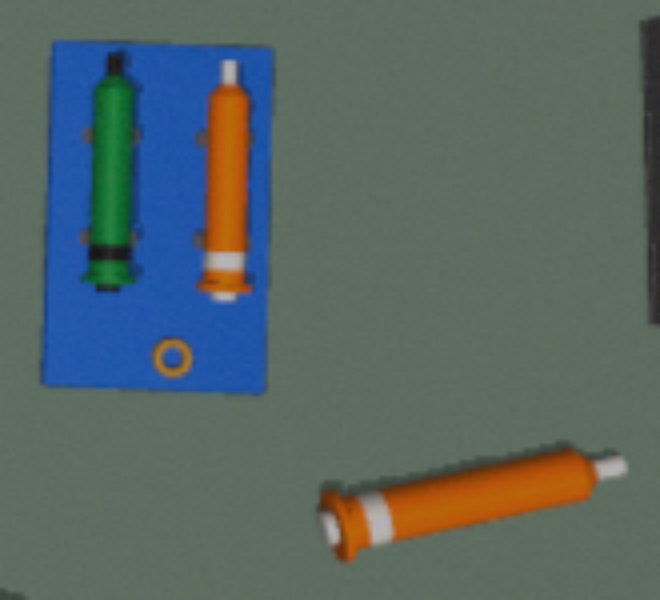

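Run:
```python
from h import *
R=Rd(np.pi+0.075)
arm.move_ptp([0.645,0.28,0.28],R); st(); snap("hA")
arm.move_l([0.645,0.16,0.28],R,max_speed=0.25); st(); snap("hB")
```

```text
t2.02 p [0.6443 0.2815 0.2798] F [-0.13  0.7  -0.48] op 0.0872
 t2.71 p [0.6448 0.16   0.2802] F [0.55 1.18 0.15] op 0.0869
```

View pics/hA.png

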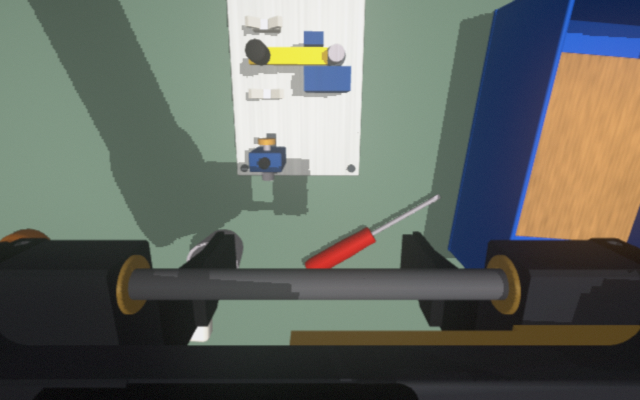

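View pics/hB.png

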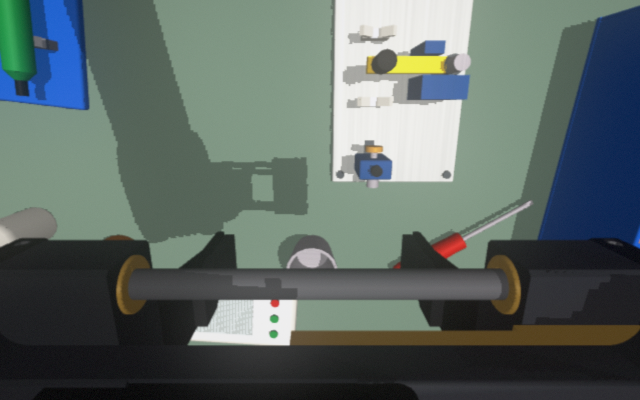

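Run:
```python
from h import *
for t in ["hA","hB"]:
    im,d,C=load(t); X=cloud(C,d)
    hsv=cv2.cvtColor(im,cv2.COLOR_RGB2HSV)
    Z=X[...,2]; reg=(np.abs(X[...,0]-.54)<.16)&(np.abs(X[...,1]-.235)<.10)
    print(t)
    def rep(n,m):
        nl,lab,s,c=cv2.connectedComponentsWithStats(m.astype(np.uint8))
        for i in range(1,nl):
            if s[i,4]>15:
                P=X[lab==i]; print(n,s[i,4],"uv",c[i].round(1),"X",P.mean(0).round(4),"zmed",np.median(P[:,2]).round(4), "x",P[:,0].min().round(4),P[:,0].max().round(4),"y",P[:,1].min().round(4),P[:,1].max().round(4))
    rep("yellow",cv2.inRange(hsv,(22,120,80),(33,255,255)).astype(bool)&reg&(Z>.05))
    rep("knobtop",reg&(hsv[...,2]<70)&(Z>.09)) 
    rep("high",reg&(Z>.08)&(hsv[...,1]<90))
    rep("sad",reg&(Z>.03)&(Z<.055)&(hsv[...,1]<60)&(hsv[...,2]>110))
    rep("blue",reg&(hsv[...,0]>100)&(hsv[...,0]<125)&(hsv[...,1]>120)&(Z>.05))
    rep("brass",reg&(hsv[...,0]>10)&(hsv[...,0]<24)&(hsv[...,1]>100)&(Z>.03))
    m=reg&(np.abs(Z-.012)<.006)&(hsv[...,1]<60)&(hsv[...,2]>90)
    # left/right edge of plate
    P=X[m]; 
    rec=cv2.minAreaRect((P[:,:2]*1000).astype(np.float32)); print("plate",rec)
    k=cv2.resize(im[0:200, (210 if t=="hA" else 310):(390 if t=="hA" else 490)],None,fx=3.3,fy=3);cv2.imwrite(f"pics/{t}z.png",k[:,:,::-1])
```

```text
hA
yellow 1008 uv [297.7  55.7] X [0.524  0.2518 0.0645] zmed 0.0647 x 0.5139 0.5335 y 0.2211 0.281
knobtop 61080 uv [263.4 335.3] X [0.6192 0.2667 0.3635] zmed 0.3719 x 0.6002 0.6573 y 0.1923 0.335
knobtop 44 uv [503.6 295.8] X [0.6119 0.3261 0.3551] zmed 0.3552 x 0.6094 0.6138 y 0.3251 0.3274
high 454 uv [256.7  51. ] X [0.5269 0.2163 0.0969] zmed 0.0983 x 0.516 0.5358 y 0.2055 0.2252
high 243 uv [336.5  52.3] X [0.5205 0.2898 0.0847] zmed 0.0848 x 0.5123 0.5283 y 0.2825 0.2972
high 69984 uv [272.3 328.4] X [0.6184 0.2687 0.3621] zmed 0.3619 x 0.6002 0.6584 y 0.1923 0.335
sad 188 uv [252.5  21.7] X [0.4914 0.2007 0.0393] zmed 0.0398 x 0.4854 0.4964 y 0.1926 0.2081
sad 167 uv [275.5  21.9] X [0.4897 0.2249 0.0397] zmed 0.0407 x 0.4835 0.4948 y 0.2171 0.2321
sad 138 uv [255.9  92.9] X [0.5627 0.2063 0.0397] zmed 0.0406 x 0.5578 0.5676 y 0.1989 0.2134
sad 124 uv [277.6  92.9] X [0.5609 0.2303 0.04  ] zmed 0.0406 x 0.5561 0.5656 y 0.222 0.2377
sad 43 uv [266.8 147.5] X [0.6206 0.2222 0.0516] zmed 0.0522 x 0.6175 0.6238 y 0.2155 0.2259
sad 19 uv [263.7 175.5] X [0.6524 0.2202 0.0539] zm
[... 2781 characters left out ...]
1 0.6447 y 0.2059 0.2386
blue 121 uv [613.5 241.8] X [0.6002 0.2394 0.3435] zmed 0.3431 x 0.5995 0.6015 y 0.2278 0.244
brass 83 uv [369.6  65.3] X [0.528  0.2043 0.0641] zmed 0.0646 x 0.5199 0.5344 y 0.2018 0.2095
brass 26 uv [443.1  66.5] X [0.5235 0.2791 0.0649] zmed 0.0651 x 0.519 0.5285 y 0.2771 0.2821
brass 81 uv [373.7 149.1] X [0.6132 0.22   0.0573] zmed 0.0577 x 0.6103 0.6165 y 0.2121 0.2286
brass 1009 uv [507.3 285.1] X [0.6097 0.2052 0.3549] zmed 0.3557 x 0.6032 0.62 y 0.2036 0.2077
brass 5616 uv [480.6 336.4] X [0.6171 0.195  0.3659] zmed 0.3662 x 0.6096 0.6505 y 0.1522 0.2351
plate ((554.3279418945312, 249.9456787109375), (207.57940673828125, 155.1101837158203), 4.36041784286499)
```

View pics/hAz.png

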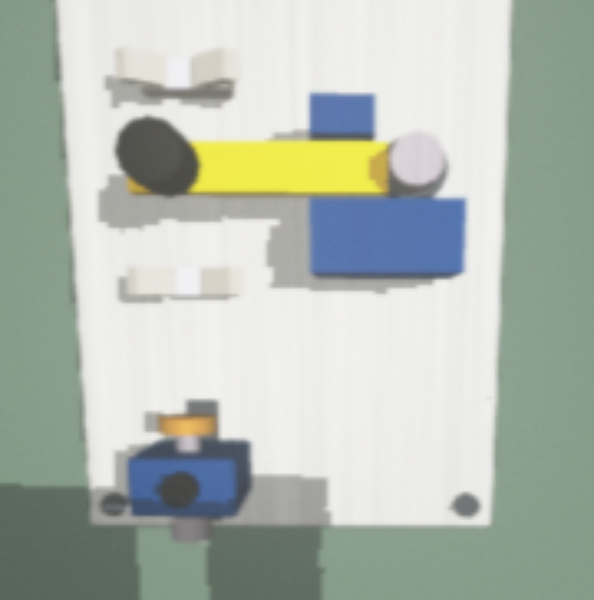

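```bash
cat >> h.py <<'E'
H=np.array([.5262,.2150]);Y=.076
ex=np.array([np.cos(Y),np.sin(Y)]);ey=np.array([-np.sin(Y),np.cos(Y)])
post=H+.075*ey
def hw(x,y,z): q=H+x*ex+y*ey; return np.array([q[0],q[1],z])
def knob(th,z): return np.array([post[0]+.075*np.sin(Y+th),post[1]-.075*np.cos(Y+th),z])
RB=Rd(np.pi+Y)
E
python3 - <<'E'
from h import *
jaws.set_gripper(.05,40)
arm.move_ptp(hw(0,0,.15),RB);st()
F=arm.move_l(hw(0,0,.082),max_speed=.08,force_limit=6);st(F);snap("k0")
jaws.set_gripper(0.0,40);st();arm.sleep(.2);st()
E
```

```text
t4.42 p [0.5277 0.2148 0.1513] F [ 0.04 -0.11  0.83] op 0.0498
False t5.42 p [0.5266 0.2152 0.0825] F [ 0.92 -0.1  -0.56] op 0.0501
 t6.12 p [0.5263 0.2146 0.082 ] F [-0.93 -1.54  0.31] op 0.0192
 t6.33 p [0.5263 0.2147 0.082 ] F [-0.24 -2.66  0.87] op 0.0187
```

View pics/k0.png

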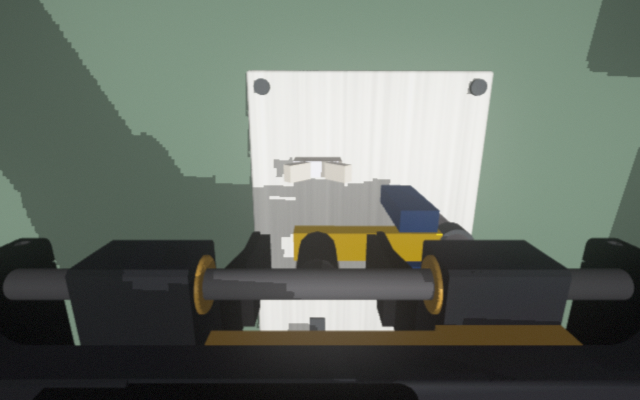

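Run:
```python
from h import *
z0=readout.get_position()[2]
arm.move_l(hw(0,0,z0+.012),max_speed=.04);st("12")
arm.move_l(hw(0,0,z0+.023),max_speed=.04);st("23");arm.sleep(.15);st()
snap("k1")
th=np.radians(12); arm.move_l(knob(th,z0+.023),Rd(np.pi+Y+th),max_speed=.06);st("12deg")
```

```text
12 t6.78 p [0.526  0.2149 0.0938] F [ 0.96 -1.16 -7.92] op 0.0191
23 t7.20 p [0.5261 0.2149 0.1051] F [ 0.65 -0.54 -9.98] op 0.0188
 t7.35 p [0.5261 0.2149 0.1048] F [ 0.55 -1.37 -9.58] op 0.0188
12deg t7.81 p [0.5414 0.2175 0.1047] F [ 0.95 -2.28 -9.7 ] op 0.0189
```

View pics/k1.png

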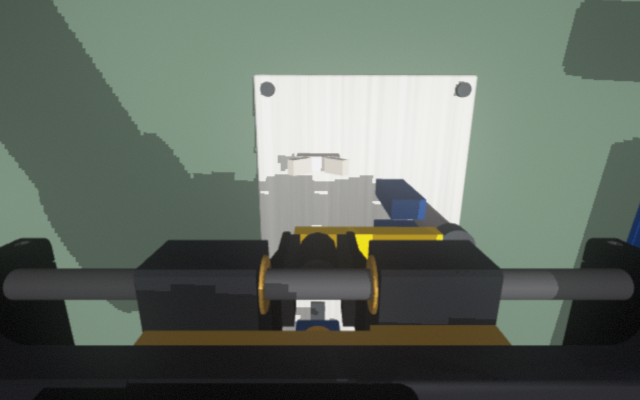

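Run:
```python
from h import *
for a in [26,40,54,67,80,91.5]:
    th=np.radians(a); arm.move_l(knob(th,.1048),Rd(np.pi+Y+th),max_speed=.08);st(a)
arm.sleep(.1);st()
p=readout.get_position()
r=arm.move_l([p[0],p[1],.094],max_speed=.02,force_limit=5);st(r);arm.sleep(.1);st();snap("k2")
```

```text
26 t8.20 p [0.5582 0.2246 0.1046] F [  2.01  -2.61 -10.14] op 0.0190
40 t8.59 p [0.5728 0.2355 0.1047] F [  3.66  -3.79 -10.43] op 0.0190
54 t8.98 p [0.5845 0.2498 0.1049] F [ 3.75 -4.1  -9.85] op 0.0190
67 t9.36 p [0.5919 0.2653 0.105 ] F [  4.36  -3.27 -10.23] op 0.0192
80 t9.73 p [0.5955 0.2821 0.1051] F [  4.84  -1.84 -10.29] op 0.0192
91.5 t10.28 p [0.5956 0.2969 0.1051] F [ 5.91 -1.36 -9.68] op 0.0188
 t10.38 p [0.5955 0.2969 0.1051] F [ 5.04 -1.03 -9.98] op 0.0190
True t10.82 p [0.5959 0.297  0.0971] F [-0.15 -0.59  4.36] op 0.0191
 t10.92 p [0.5959 0.2971 0.0971] F [-0.47  0.35  5.71] op 0.0188
```

View pics/k2.png

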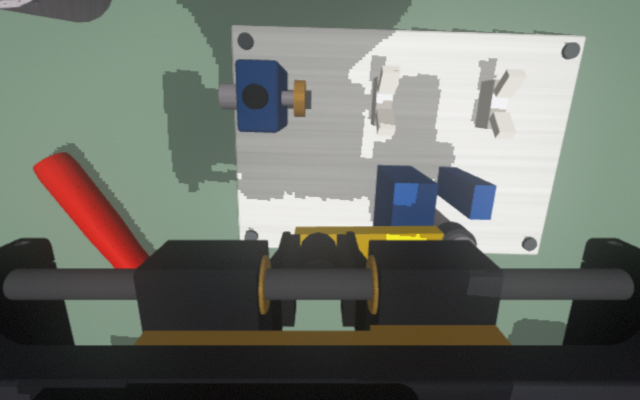

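Run:
```python
from h import *
jaws.set_gripper(.045);st()
p=readout.get_position();arm.move_l([p[0],p[1],.17],max_speed=.2);snap("k3")
R=Rd(np.pi)
arm.move_ptp([.555,-.20,.26],R);arm.sleep(.1);st();snap("tA")
arm.move_l([.555,-.29,.26],R,max_speed=.25);arm.sleep(.1);st();snap("tB")
```

```text
t11.72 p [0.5956 0.2952 0.0949] F [-0.21  1.15 -0.  ] op 0.0449
 t14.23 p [ 0.5555 -0.1986  0.2596] F [ 0.35 -0.28  0.57] op 0.0450
 t14.89 p [ 0.5555 -0.2887  0.2598] F [0.75 0.08 0.32] op 0.0448
```

View pics/k3.png

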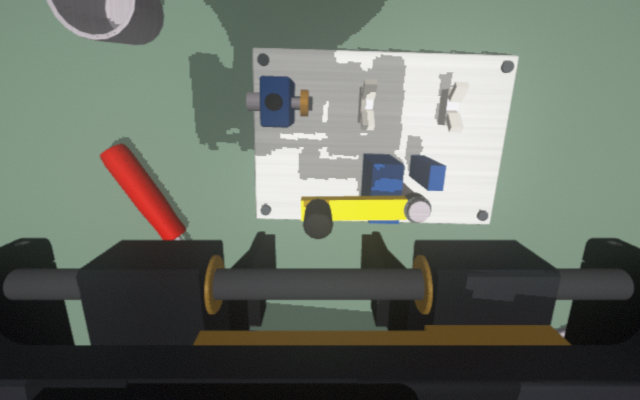

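View pics/tA.png

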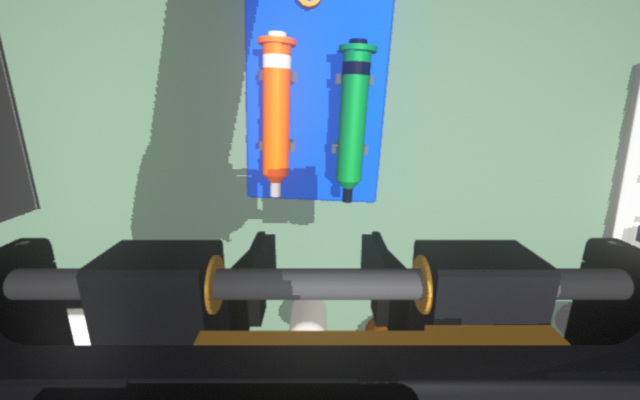

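View pics/tB.png

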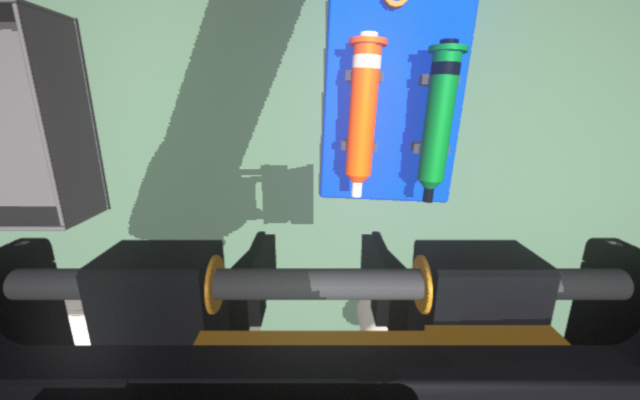

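Run:
```python
from h import *
Cs=[];ends=[]
for t in ["tA","tB"]:
    im,d,C=load(t); X=cloud(C,d); hsv=cv2.cvtColor(im,cv2.COLOR_RGB2HSV)
    o=cv2.inRange(hsv,(3,140,90),(17,255,255)); 
    nl,lab,s,c=cv2.connectedComponentsWithStats(o)
    # body piece: component between band and shoulder
    cand=[i for i in range(1,nl) if s[i,4]>300 and s[i,1]<220 and c[i][1]<220 and abs(X[int(c[i][1]),int(c[i][0]),1]+.245)<.03]
    for i in cand: print(t,s[i],c[i])
    b=max(cand,key=lambda i:s[i,4])
    # midline per row
    rows=range(s[b,1]+4,s[b,1]+s[b,3]-14); L=[];
    for r in rows:
        xs=np.nonzero(lab[r]==b)[0]; L.append((r,xs.min(),xs.max()))
    L=np.array(L,float); k=np.polyfit(L[:,0],(L[:,1]+L[:,2])/2,1); print("mid",k)
    # white nozzle tip & rear end: walk along midline
    pr=[(r,im[r,int(round(np.polyval(k,r)))].tolist()) for r in range(25,205)]
    w=[r for r,v in pr if min(v)>140]; print("white rows",w)
    P=X[lab==b]; print("ztop",np.nanpercentile(P[:,2],[50,98]))
    Cs.append(C);ends.append((k,w,s[b]))
    r0=s[b,1];r1=s[b,1]+s[b,3]
    nz=max(w)+.5
    for nm,z in [("axis",.05)]:
        A=onplane(C,(np.polyval(k,r0+5),r0+5),.05);B=onplane(C,(np.polyval(k,r1-15),r1-15),.05)
        print("axis pts",A.round(4),B.round(4),"yaw",np.arctan2(B[1]-A[1],B[0]-A[0]), "tip",onplane(C,(np.polyval(k,nz),nz),.05).round(4))
# triangulate tip and band front edge
for f in ["tip"]:
    uv=[(np.polyval(k,max(w)+.5),max(w)+.5) for k,w,s in ends]; print(f,tri(Cs,uv).round(4))
uv=[(np.polyval(k,s[1]-.5),s[1]-.5) for k,w,s in ends]; print("bandfront",tri(Cs,uv).round(4))
```

```text
tA [259  36  35  18 358] [275.28212291  44.27094972]
tA [ 263   68   27  114 2201] [275.57791913 123.75738301]
mid [-1.30324200e-02  2.77302166e+02]
white rows [30, 31, 32, 33, 34, 35, 36, 53, 54, 55, 56, 57, 58, 59, 60, 61, 62, 63, 64, 65, 66, 67, 183, 184, 185, 186, 187, 188, 189, 190, 191, 192, 193, 194, 195, 196, 197]
ztop [0.06033761 0.06340091]
axis pts [ 0.4502 -0.2408  0.05  ] [ 0.5462 -0.245   0.05  ] yaw -0.04409484005650054 tip [ 0.5806 -0.2466  0.05  ]
tB [ 346   68   33  114 2107] [361.00806834 123.54959658]
mid [-7.97951709e-02  3.71420940e+02]
white rows [30, 31, 32, 33, 34, 35, 36, 53, 54, 55, 56, 57, 58, 59, 60, 61, 62, 63, 64, 65, 66, 67, 183, 184, 185, 186, 187, 188, 189, 190, 191, 192, 193, 194, 195, 196, 197, 199, 200, 201, 202, 203, 204]
ztop [0.06028849 0.06328839]
axis pts [ 0.45   -0.2407  0.05  ] [ 0.546  -0.2449  0.05  ] yaw -0.043470056857043804 tip [ 0.5886 -0.2467  0.05  ]
tip [ 0.584  -0.2468  0.0519]
bandfront [ 0.445  -0.2405  0.0503]
```

Run:
```python
from h import *
R=Rd(np.pi-.044)
arm.move_ptp([.4895,-.2425,.13],R)
r=arm.move_l([.4895,-.2425,.044],R,max_speed=.12,force_limit=6);st(r)
arm.sleep(.1);snap("g0");st()
jaws.set_gripper(0.01,25);st();arm.sleep(.15);st()
```

```text
False t16.47 p [ 0.4902 -0.2429  0.0448] F [0.18 0.18 0.55] op 0.0447
 t16.62 p [ 0.4902 -0.2428  0.0449] F [0.57 0.06 0.41] op 0.0449
 t17.09 p [ 0.4896 -0.2426  0.0442] F [-0.33 -0.62  1.15] op 0.0273
 t17.24 p [ 0.4896 -0.2427  0.0442] F [-0.49 -1.18  2.05] op 0.0270
```

View pics/g0.png

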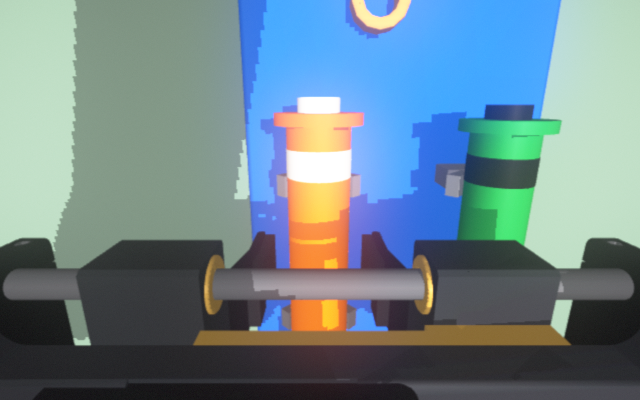

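Run:
```python
from h import *
arm.move_l([.4896,-.2427,.15],max_speed=.15);arm.sleep(.1);st("lifted")
arm.move_ptp(hw(-.018,0,.15),RB);arm.sleep(.15);st("above");snap("p0")
r=arm.move_l(hw(-.018,0,.075),RB,max_speed=.1,force_limit=8);arm.sleep(.15);st(r);snap("p1")
im,d=grab_frame("scene");cv2.imwrite("pics/s1.png",cv2.resize(im[200:330,280:440],None,fx=4,fy=4)[:,:,::-1])
```

```text
lifted t18.20 p [ 0.4889 -0.2424  0.1487] F [ 0.56  0.62 -1.57] op 0.0273
above t20.02 p [0.5088 0.2124 0.15  ] F [ 0.56 -0.47 -0.96] op 0.0271
False t21.12 p [0.5087 0.2139 0.0758] F [ 0.11  1.07 -1.58] op 0.0273
```

View pics/p1.png

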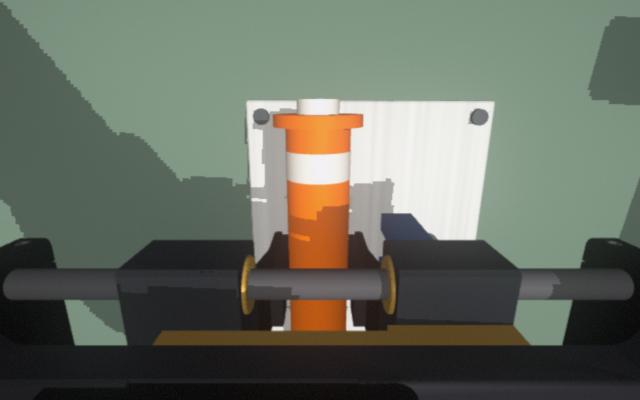

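View pics/s1.png

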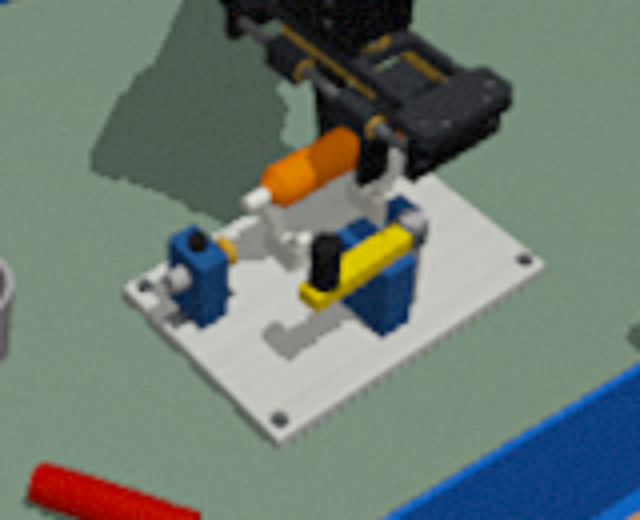

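Run:
```python
from h import *
r=arm.move_l(hw(-.018,0,.052),RB,max_speed=.06,force_limit=4);st(r)
r=arm.move_l(hw(-.018,0,.042),RB,max_speed=.02,force_limit=2.5);st(r);arm.sleep(.1);st();snap("p2")
```

```text
False t21.76 p [0.508  0.2135 0.0516] F [-0.13 -0.69 -1.08] op 0.0275
True t22.18 p [0.5085 0.2134 0.0442] F [ 1.03 -0.82  3.  ] op 0.0271
 t22.28 p [0.5084 0.2135 0.0441] F [ 0.1 -1.   2.2] op 0.0273
```

View pics/p2.png

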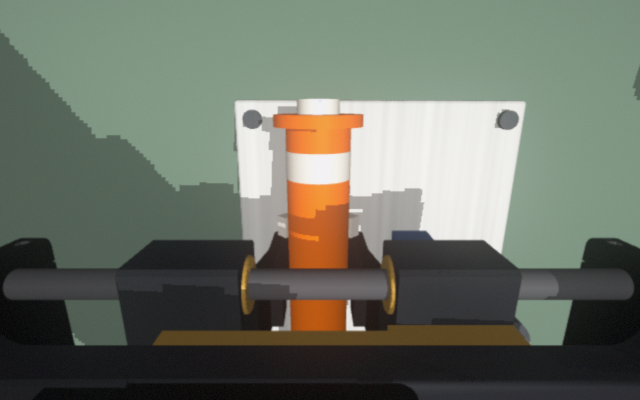

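Run:
```python
from h import *
jaws.set_gripper(.036,6);arm.sleep(.2);st("open")
jaws.set_gripper(.015,6);arm.sleep(.15);st("grip")
z=readout.get_position()[2]
def hx(): p=np.array(readout.get_position());return (p[:2]-H)@ex
print(hx())
r=arm.move_l(hw(.016,0,z),RB,max_speed=.015,force_limit=3);st(r);print(hx());arm.sleep(.1);st()
f=np.array(readout.get_wrist_force());print("Fx along",f[:2]@ex,f[:2]@ey);snap("q0")
```

```text
open t23.03 p [0.5078 0.2134 0.0437] F [ 0.37 -0.22  0.27] op 0.0362
grip t23.52 p [0.5078 0.2133 0.0437] F [-0.42 -1.21  0.24] op 0.0282
-0.01849862434652254
True t23.89 p [0.5078 0.2132 0.0436] F [-0.71  0.35  4.49] op 0.0279
-0.018440679912421057
 t23.99 p [0.5078 0.2133 0.0436] F [ 0.22 -0.74  5.8 ] op 0.0276
Fx along 0.16456576087131708 -0.7561090714079717
```

View pics/q0.png

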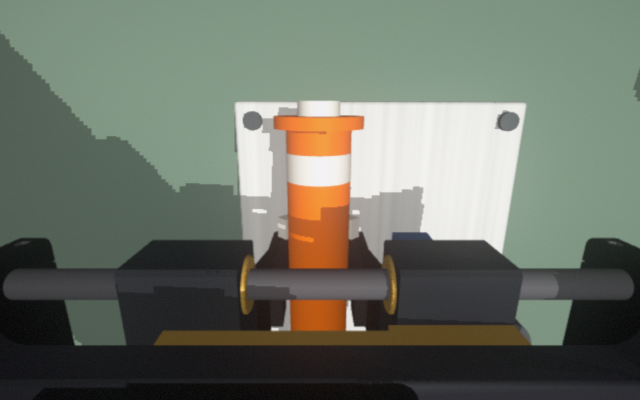

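Run:
```python
from h import *
jaws.set_gripper(.034,6);arm.sleep(.1);st("open")
arm.move_l(hw(-.0184,0,.0442),RB,max_speed=.02);arm.sleep(.2);st("raised")
jaws.set_gripper(.015,5)
for i in range(4): arm.sleep(.1);st("grip")
```

```text
open t24.59 p [0.5071 0.2128 0.0429] F [ 0.24 -0.22  0.62] op 0.0338
raised t25.04 p [0.5078 0.2136 0.0442] F [-0.04  0.03 -0.04] op 0.0341
grip t25.45 p [0.5079 0.2134 0.0442] F [-0.94 -2.05  1.26] op 0.0281
grip t25.55 p [0.5079 0.2133 0.0442] F [-1.29 -2.34  1.74] op 0.0277
grip t25.65 p [0.5079 0.2133 0.0442] F [-0.35 -2.62  1.06] op 0.0277
grip t25.75 p [0.5079 0.2133 0.0442] F [ 0.16 -3.14  2.08] op 0.0277
```

```bash
cat >> h.py <<'E'
def hx(): p=np.array(readout.get_position());return (p[:2]-H)@ex
def hy(): p=np.array(readout.get_position());return (p[:2]-H)@ey
def fh(): f=np.array(readout.get_wrist_force());return np.round([f[:2]@ex,f[:2]@ey,f[2]],2)
E
python3 - <<'E'
from h import *
print(hx(),hy())
y=hy()-.0003
for x in [-.012,-.006,.001]:
    r=arm.move_l(hw(x,y,.0443),RB,max_speed=.02,force_limit=4);print(r,"%.4f"%hx(),"%.4f"%hy(),fh());
    if r: break
arm.sleep(.1);print(fh());st();snap("q1")
E
```

```text
-0.018393546481979155 -0.0002547421876980026
True -0.0178 -0.0003 [0.86 0.97 4.31]
[0.84 1.91 4.48]
 t26.06 p [0.5085 0.2133 0.0441] F [0.69 1.97 4.48] op 0.0281
```

View pics/q1.png

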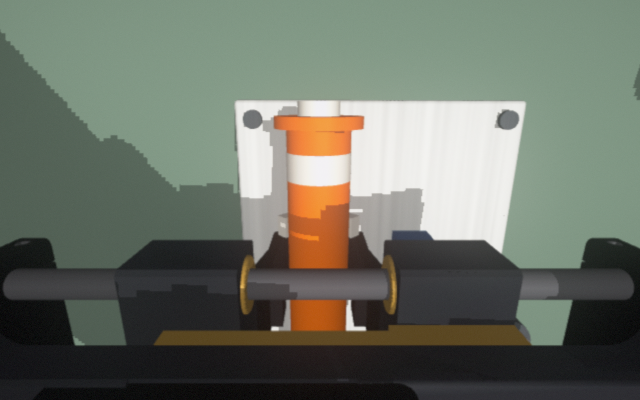

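Run:
```python
from h import *
jaws.set_gripper(.038,6)
p=readout.get_position();arm.move_l([p[0],p[1],.135],max_speed=.15)
snap("q2")
arm.move_l(hw(-.122,0,.135),RB,max_speed=.2)
jaws.set_gripper(0,20);st()
r=arm.move_l(hw(-.122,0,.051),RB,max_speed=.12,force_limit=5);arm.sleep(.1);st(r);snap("q3")
im,d=grab_frame("scene");cv2.imwrite("pics/s2.png",cv2.resize(im[200:330,280:440],None,fx=4,fy=4)[:,:,::-1])
```

```text
t29.02 p [0.4045 0.2058 0.135 ] F [-0.43 -0.2  -0.57] op 0.0007
False t29.98 p [0.4051 0.2061 0.0518] F [-0.63  0.02  0.08] op 0.0003
```

View pics/q2.png

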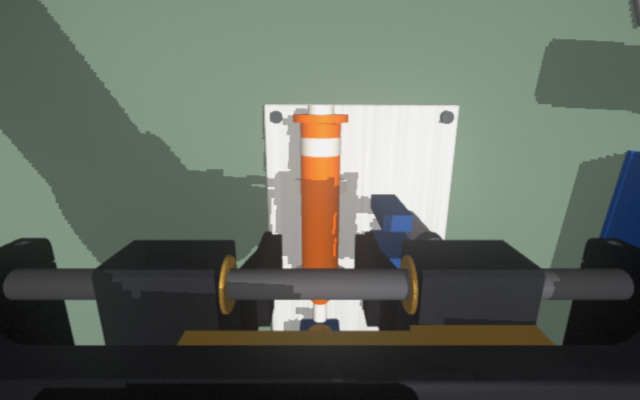

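View pics/s2.png

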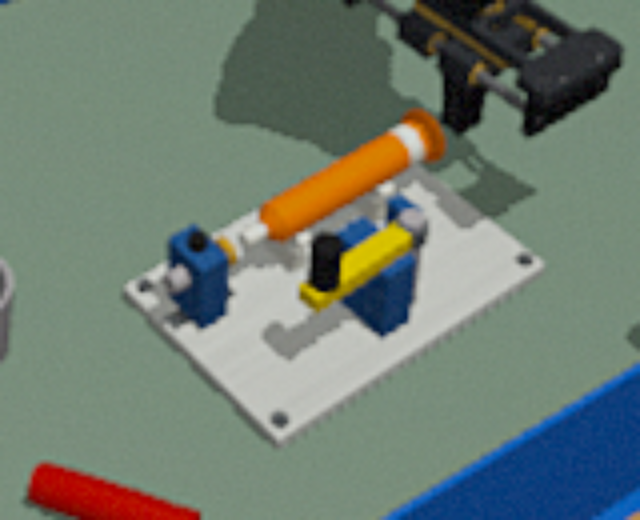

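Run:
```python
from h import *
print("%.4f"%hx(),fh())
for x in np.arange(-.113,-.06,.004):
    r=arm.move_l(hw(x,0,.051),RB,max_speed=.02,force_limit=2.5);f=fh();print(r,"%.4f"%hx(),f,"t%.2f"%readout.get_time_s())
    if f[0]<-2 or r: break
arm.sleep(.15);print("%.4f"%hx(),fh(),fh());
im,d=grab_frame("scene");cv2.imwrite("pics/s3.png",cv2.resize(im[200:330,280:440],None,fx=4,fy=4)[:,:,::-1])
```

```text
-0.1215 [-1.    0.53 -0.9 ]
False -0.1130 [-0.4  -0.23  0.55] t30.68
False -0.1089 [ 0.36 -0.11  0.54] t31.02
False -0.1049 [-0.35  0.07 -0.95] t31.38
False -0.1009 [-0.22 -0.35 -0.32] t31.73
False -0.0969 [-0.35  0.32  0.49] t32.08
False -0.0928 [ 0.59 -0.54  0.74] t32.42
True -0.0913 [ 0.8  -0.1   0.07] t32.63
-0.0922 [-0.36 -1.27 -0.2 ] [-0.36 -1.27 -0.2 ]
```

View pics/s3.png

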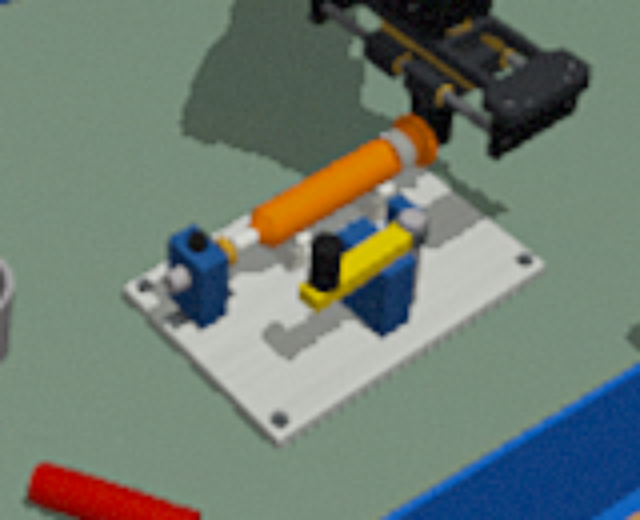

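Run:
```python
from h import *
x=hx()
for i in range(14):
    x+=.003
    r=arm.move_l(hw(x,0,.051),RB,max_speed=.02,force_limit=3.0)
    F=[]
    for j in range(3): F.append(fh()[0]);arm.sleep(.01)
    f=np.mean(F);print(r,"%.4f cmd %.4f"%(hx(),x),np.round(f,2),"t%.2f"%readout.get_time_s())
    if f<-1.6: break
    x=min(x,hx()+.001) 
arm.sleep(.15);print("%.4f"%hx(),fh())
im,d=grab_frame("scene");cv2.imwrite("pics/s4.png",cv2.resize(im[200:330,280:440],None,fx=4,fy=4)[:,:,::-1])
im,d=grab_frame("top");cv2.imwrite("pics/top4.png",cv2.resize(im[140:250,195:295],None,fx=5,fy=5)[:,:,::-1])
```

```text
False -0.0892 cmd -0.0893 0.16 t33.15
False -0.0861 cmd -0.0863 0.27 t33.48
True -0.0846 cmd -0.0833 -0.29 t33.71
False -0.0807 cmd -0.0806 -0.86 t34.11
True -0.0806 cmd -0.0776 -0.81 t34.34
True -0.0807 cmd -0.0766 -0.27 t34.58
True -0.0807 cmd -0.0767 -0.54 t34.81
True -0.0808 cmd -0.0767 -0.1 t35.04
True -0.0809 cmd -0.0768 -0.34 t35.27
True -0.0809 cmd -0.0769 -0.69 t35.51
True -0.0810 cmd -0.0769 0.17 t35.74
True -0.0810 cmd -0.0770 -0.52 t35.98
True -0.0810 cmd -0.0770 -0.36 t36.21
True -0.0810 cmd -0.0770 -0.47 t36.44
-0.0809 [ 0.79  0.03 -0.64]
```

View pics/s4.png

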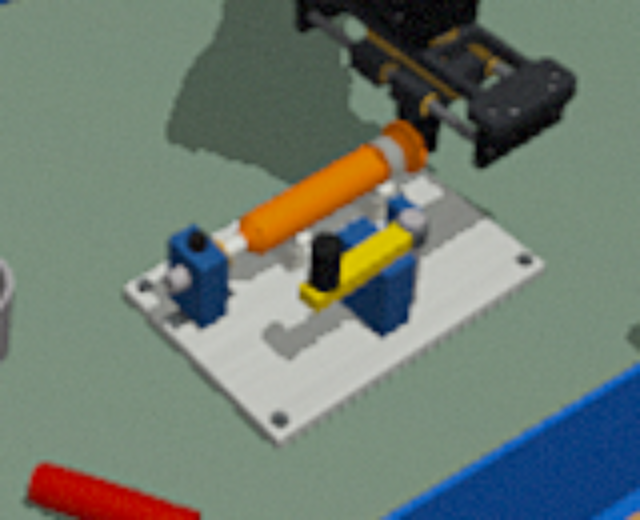

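View pics/top4.png

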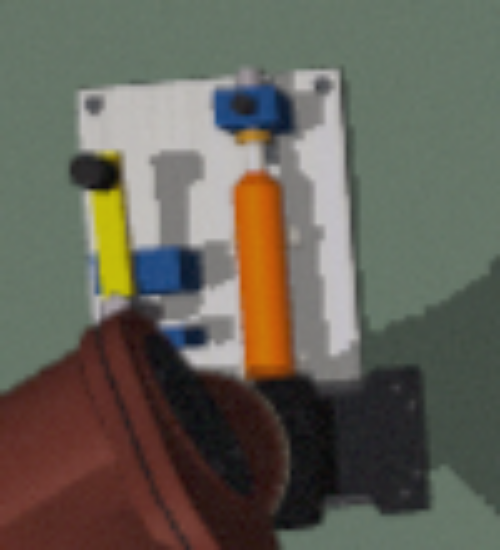

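```bash
python3 - <<'E'
from h import *
r=arm.move_l(hw(-.076,0,.051),RB,max_speed=.02,force_limit=4.2);print(r,hx(),fh())
arm.move_l(hw(-.105,0,.051),RB,max_speed=.08)
arm.move_l(hw(-.105,0,.16),RB,max_speed=.25)
jaws.set_gripper(.05,40)
arm.move_ptp(hw(.07,.04,.24),Rd(np.pi+Y+.3));arm.sleep(.15);st();snap("c1")
E
python3 - <<'E'
from h import *
for t in ["hA","hB","c1"]:
    im,d,C=load(t);X=cloud(C,d);hsv=cv2.cvtColor(im,cv2.COLOR_RGB2HSV);Q=(X[...,:2]-H)
    hxm=Q@ex;hym=Q@ey;Z=X[...,2]
    def q(n,m): 
        print(t,n,m.sum(),"hx",np.percentile(hxm[m],[1,50,99]).round(4),"hy",np.percentile(hym[m],[1,50,99]).round(4),"z",np.percentile(Z[m],[2,50,98]).round(4)) if m.sum()>5 else print(t,n,"none")
    q("brass",(hsv[...,0]>10)&(hsv[...,0]<25)&(hsv[...,1]>90)&(hsv[...,2]>60)&(np.abs(hym)<.014)&(hxm>.07)&(hxm<.12)&(Z>.03)&(Z<.07))
    q("blockblue",(hsv[...,0]>100)&(hsv[...,0]<125)&(hsv[...,1]>120)&(np.abs(hym)<.03)&(hxm>.07)&(hxm<.14)&(Z>.06)&(Z<.08))
    q("knob",(hsv[...,2]<80)&(hxm>.05)&(hxm<.1)&(hym>.05)&(hym<.11)&(Z>.09)&(Z<.13))
    q("orange",(hsv[...,0]>3)&(hsv[...,0]<17)&(hsv[...,1]>140)&(np.abs(hym)<.025)&(hxm>-.1)&(hxm<.09)&(Z>.04)&(Z<.08))
E
```

```text
True -0.08096521572207672 [-0.95 -0.55 -0.16]
 t39.97 p [0.5917 0.26   0.2398] F [0.09 0.65 0.36] op 0.0501
hA brass 95 hx [0.0845 0.0871 0.0903] hy [-0.0079  0.0008  0.009 ] z [0.0537 0.0577 0.0602]
hA blockblue 294 hx [0.0986 0.1042 0.1129] hy [-0.0162  0.0031  0.0166] z [0.0665 0.0679 0.0693]
hA knob none
hA orange none
hB brass 95 hx [0.0843 0.087  0.091 ] hy [-0.0093 -0.0022  0.007 ] z [0.0518 0.0575 0.0601]
hB blockblue 357 hx [0.0987 0.1075 0.1179] hy [-0.017  -0.0036  0.0154] z [0.0661 0.068  0.0694]
hB knob none
hB orange none
c1 brass 129 hx [0.0732 0.0917 0.0971] hy [-0.0097 -0.0001  0.0088] z [0.049  0.0571 0.0598]
c1 blockblue 158 hx [0.0978 0.1144 0.1181] hy [-0.0163 -0.0081  0.0161] z [0.0667 0.068  0.0695]
c1 knob 464 hx [0.0645 0.0721 0.0822] hy [0.0677 0.0752 0.0849] z [0.0917 0.1135 0.115 ]
c1 orange 3784 hx [-0.0691 -0.001   0.0687] hy [-0.0131  0.0003  0.0129] z [0.0543 0.0612 0.0665]
```

View pics/c1.png

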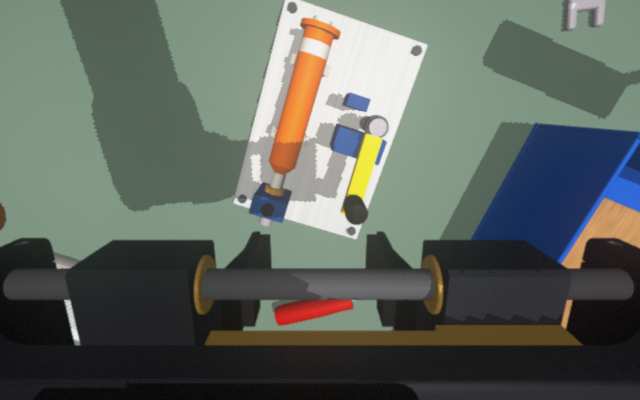

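Run:
```python
from h import *
th=np.radians(91.5)
k=hw(.0738,.0765,.15);R=Rd(np.pi+Y+th)
arm.move_ptp(k,R)
k2=k.copy();k2[2]=.0975
r=arm.move_l(k2,R,max_speed=.1,force_limit=6);arm.sleep(.1);st(r)
jaws.set_gripper(0,40);arm.sleep(.15);st("grip");snap("r0")
```

```text
False t41.88 p [0.5945 0.2972 0.0984] F [ 0.6   0.88 -0.81] op 0.0502
grip t42.68 p [0.5955 0.2968 0.0978] F [ 6.16  1.47 -2.51] op 0.0194
```

View pics/r0.png

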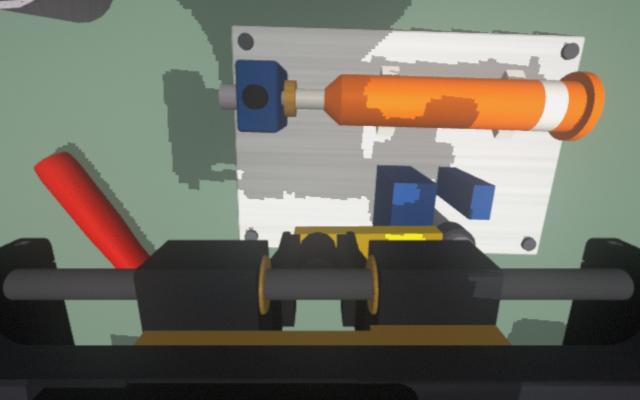

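Run:
```python
from h import *
th=np.radians(91.5)
arm.move_l(knob(th,.1055),max_speed=.03);arm.sleep(.1);st("up")
for a in [80,67,54,40,26,12,0]:
    th=np.radians(a); arm.move_l(knob(th,.1055),Rd(np.pi+Y+th),max_speed=.08);st(a)
arm.sleep(.2);st();print(hx(),hy(),fh());snap("r1")
im,d=grab_frame("scene");cv2.imwrite("pics/s5.png",cv2.resize(im[200:330,280:440],None,fx=4,fy=4)[:,:,::-1])
```

```text
up t43.25 p [0.5955 0.2969 0.1046] F [  6.19   0.95 -10.2 ] op 0.0188
80 t43.60 p [0.5955 0.2821 0.1049] F [  6.13  -1.   -10.47] op 0.0192
67 t43.98 p [0.5919 0.2658 0.1053] F [ 6.46 -1.7  -9.78] op 0.0192
54 t44.35 p [0.5848 0.2505 0.1054] F [ 6.22 -2.97 -9.78] op 0.0190
40 t44.74 p [0.5734 0.2363 0.1055] F [ 5.27 -3.1  -8.96] op 0.0190
26 t45.13 p [0.5587 0.2252 0.1054] F [ 4.78 -4.84 -9.74] op 0.0190
12 t45.52 p [0.5419 0.2179 0.1054] F [ 4.42 -4.85 -9.18] op 0.0189
0 t45.88 p [0.5263 0.2152 0.1054] F [  3.77  -6.22 -10.32] op 0.0192
 t46.08 p [0.5264 0.2152 0.1053] F [  3.23  -5.28 -10.14] op 0.0192
0.0002555700912746084 0.00017517079837360344 [  2.82  -5.51 -10.14]
```

View pics/r1.png

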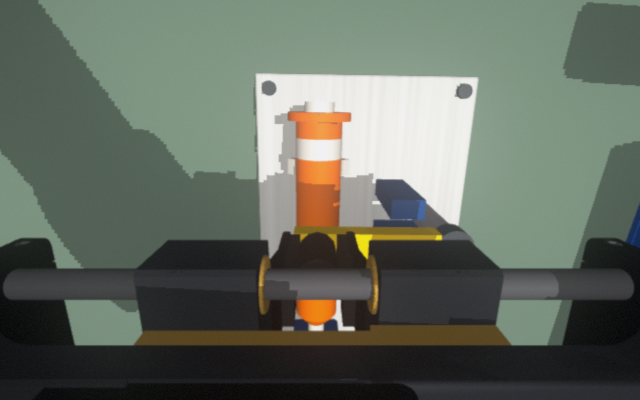

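View pics/s5.png

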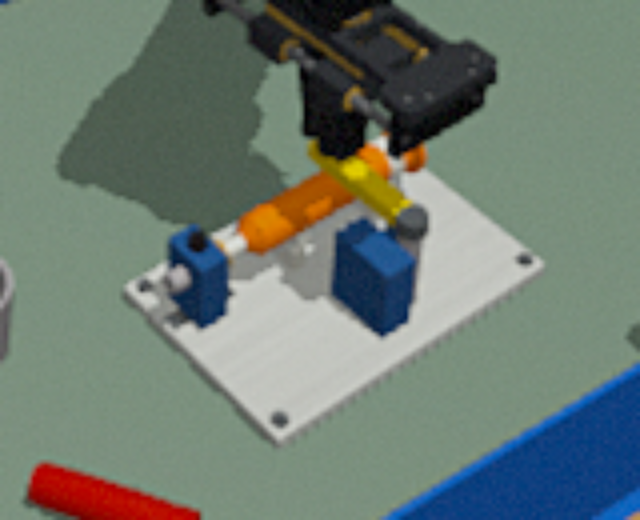

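Run:
```python
from h import *
arm.move_l(hw(0,-.0008,.1000),RB,max_speed=.02);arm.sleep(.1);print(fh());st()
for i in range(4):
    r=arm.move_l(hw(0,-.0008,.0905),RB,max_speed=.015,force_limit=4.5);arm.sleep(.08);f=fh();st(r);print(f)
    if f[2]>-4: break
arm.sleep(.1);st();snap("r2")
im,d=grab_frame("scene");cv2.imwrite("pics/s6.png",cv2.resize(im[200:330,280:440],None,fx=4,fy=4)[:,:,::-1])
```

```text
[ 1.93 -1.5  -8.52]
 t46.71 p [0.5262 0.2149 0.1001] F [ 2.04 -1.35 -8.52] op 0.0196
True t47.32 p [0.5262 0.2148 0.0922] F [0.29 1.24 7.29] op 0.0188
[0.38 1.21 7.29]
 t47.42 p [0.5262 0.2148 0.0922] F [0.17 0.03 6.38] op 0.0191
```

View pics/s6.png

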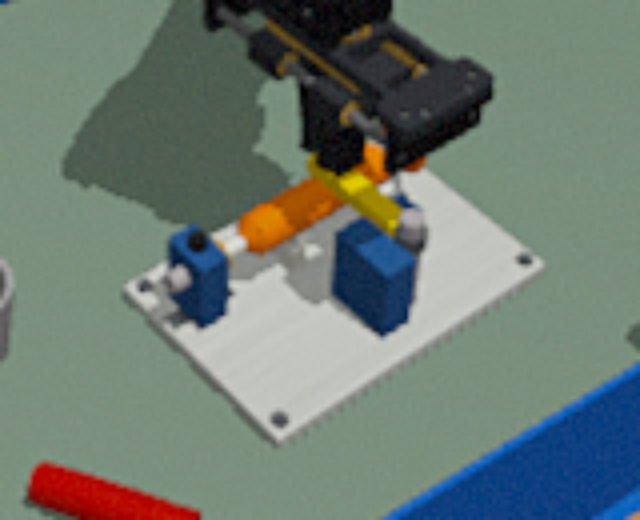

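View pics/r2.png

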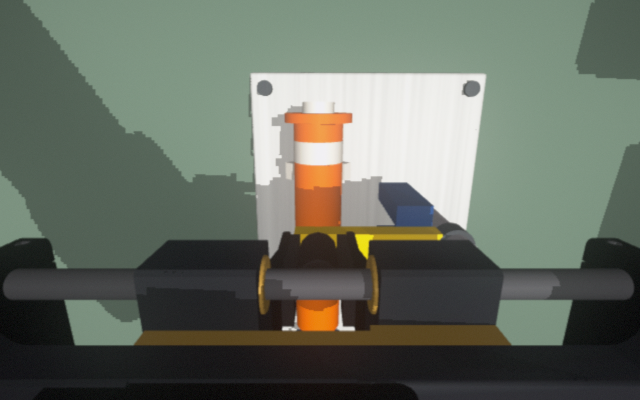

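Run:
```python
from h import *
arm.move_l(hw(0,-.0008,.0926),RB,max_speed=.01);st("relieve")
jaws.set_gripper(.05);st("open")
p=readout.get_position();arm.move_l([p[0],p[1],.17],max_speed=.15)
arm.move_l(hw(.07,.0,.24),RB,max_speed=.25);arm.sleep(.15);st();snap("f1")
arm.move_l(hw(-.03,-.25,.30),RB,max_speed=.3)
im,d=grab_frame("scene");cv2.imwrite("pics/s7.png",cv2.resize(im[200:330,280:440],None,fx=4,fy=4)[:,:,::-1])
im,d=grab_frame("top");cv2.imwrite("pics/top7.png",im[:,:,::-1]);st()
for t in ["f1"]:
    im,d,C=load(t);X=cloud(C,d);hsv=cv2.cvtColor(im,cv2.COLOR_RGB2HSV);Q=(X[...,:2]-H)
    hxm=Q@ex;hym=Q@ey;Z=X[...,2]
    def q(n,m): 
        print(t,n,m.sum(),"hx",np.percentile(hxm[m],[1,50,99]).round(4),"hy",np.percentile(hym[m],[1,50,99]).round(4),"z",np.percentile(Z[m],[2,50,98]).round(4)) if m.sum()>5 else print(t,n,"none")
    q("brass",(hsv[...,0]>10)&(hsv[...,0]<25)&(hsv[...,1]>90)&(hsv[...,2]>60)&(np.abs(hym)<.014)&(hxm>.07)&(hxm<.12)&(Z>.03)&(Z<.07))
    q("yellow",(hsv[...,0]>21)&(hsv[...,0]<34)&(hsv[...,1]>120)&(np.abs(hxm)<.03)&(hym>-.03)&(hym<.07)&(Z>.06))
    q("knob",(hsv[...,2]<80)&(np.abs(hxm)<.02)&(np.abs(hym)<.02)&(Z>.09)&(Z<.13))
    q("orange",(hsv[...,0]>3)&(hsv[...,0]<17)&(hsv[...,1]>140)&(np.abs(hym)<.025)&(hxm>-.1)&(hxm<.09)&(Z>.04)&(Z<.068))
```

```text
relieve t47.90 p [0.5262 0.2147 0.0924] F [ 2.73  3.63 -4.54] op 0.0189
open t48.73 p [0.5262 0.2142 0.0926] F [ 0.61 -0.23 -0.27] op 0.0498
 t50.09 p [0.5945 0.2202 0.2382] F [-0.63  0.25  0.11] op 0.0503
 t51.31 p [ 0.5154 -0.0347  0.2993] F [-0.32 -0.09 -0.32] op 0.0501
f1 brass 117 hx [0.089  0.0918 0.0951] hy [-0.0093 -0.0009  0.0084] z [0.0506 0.0576 0.0598]
f1 yellow 1202 hx [-0.0082 -0.0003  0.0076] hy [-0.0127  0.0365  0.0658] z [0.0729 0.0744 0.0765]
f1 knob none
f1 orange 3121 hx [-0.0691 -0.0109  0.0687] hy [-0.0133 -0.0001  0.0127] z [0.054  0.061  0.0663]
```

View pics/f1.png

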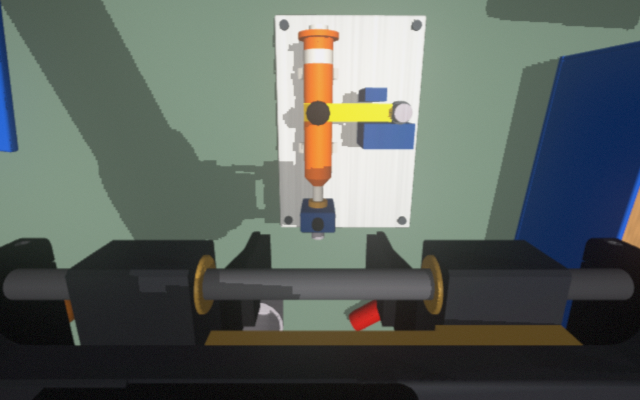

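View pics/s7.png

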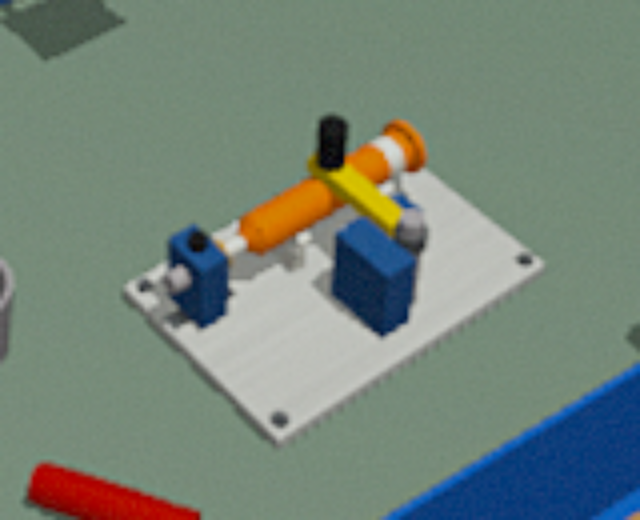

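View pics/top7.png

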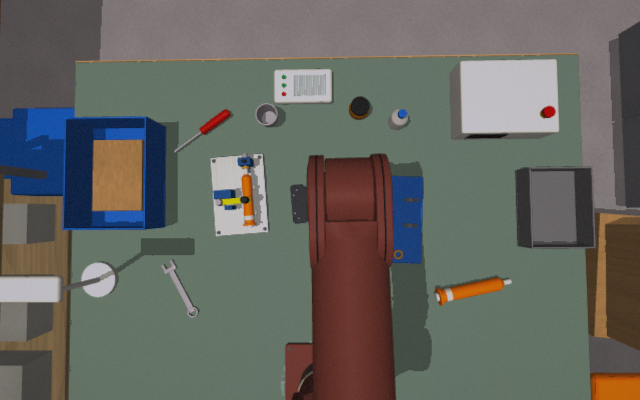

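```bash
python3 -c "
from h import *
arm.close_job();st()"
```

```text
the job is handed in; nothing more can be done
the job is handed in; nothing more can be done
```

The smaller amber barrel is clamped in the holder with its nozzle in the brass cup. The job was handed in at about 51 s, with the arm clear of everything.

**What I did:** I lifted the bar by its knob (about 10 N on the wrist), turned it aside and let it rest on the guide block. I laid the barrel in the saddles and pushed it forward until it stopped. Then I turned the bar back and lowered it into its notch under grip.

**Last checks, from the wrist camera:**
- **Cup:** its centre moved about 4.8 mm (0.0870 to 0.0918 m along the trough), against 5 mm for fully home. The barrel's position did not change when it was clamped.
- **Stop:** repeated pushes limited to 3 N, and one to 4.2 N, all ended at the same place.
- **Bar:** it is in line over its notch, and its upper face stands 9.7 mm above where it started, against 10 mm for resting on a barrel.
- **Bystanders:** in the final top picture they look unmoved, except the green barrel, which the arm hid from view.

**What did not go as planned:**
- Sliding the barrel while gripping it built up side and downward forces of up to about 6 N. I let go and pushed it from behind with closed fingers instead.
- The force limit tripped early twice on noise, and I repeated those pushes.
- When I lowered the bar, the gripper added about 6 to 7 N for about half a second. I eased that off before opening the gripper.

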